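# Put the pan on the induction ring and set the heat dial

## Robot

A 7-joint arm with a two-finger parallel gripper is mounted at the origin on a cart in front of the work surface, level with it; the furniture and walls round the work are solid. World frame = base frame: x ahead of the robot, y to its left, z up, the work surface at z = 0. Lengths are in mm, angles in rad, forces in N, time in s.
With the tool pointing down it reaches from about 400 to 875 mm from the base axis. Payload 4.4 kg.
Tool frame: the origin (TCP) lies midway between the tips of the shut fingers; the grasp point (between the pads) lies 19 mm behind it; z points along the fingers, y is the direction in which the jaws open and shut (so a half turn about z gives the same grasp; the last joint's range is limited). The gripper opens to 85 mm and grips with 20 to 120 N. Pads are 22 mm wide; open, the fingers measure 114 mm over their backs; the gripper's body (76 mm by 85 mm) begins 54 mm behind the grasp point. The pads swing forward as they close: fully open they stand 13 mm farther back than shut.
Start: joints at [1.272, 0.628, 0.038, 1.517, -0.027, 0.996, -0.02], TCP at [149.984, -632.473, 231.313] pointing down, gripper open.
Joint ranges: [-3.06, 3.06], [-0.37, 2.12], [-1.25, 1.32], [0.18, 2.47], [-1.1, 4.24], [0.23, 1.98], [-2.94, 2.94]. Speed limits (rad/s): [2.57, 2.57, 3.14, 3.14, 3.14, 3.14, 3.14].

## Interface

Orientations are given as a unit quaternion [w, x, y, z].
In Python, from rig import r gives the robot as it stands. The module is installed in compiled form; this text tells all that it offers.
- The arm moves only by the tool drive_tool, never from a script. Its argument "plan" is a list of rows, each an object of numbers: "dx", "dy", "dz": the shift along the world's x, y, z in m; "yaw": the turn about the world's z in degrees; "fingers": the closure, from -1 (fully open) to 1 (shut). In form: [{"dx": .., "dy": .., "dz": .., "yaw": .., "fingers": ..}, ...]. A call has 1 to 12 rows; each row is the pose to reach, as a shift and turn from the pose measured when the call began; what a row does not reach only later rows make up. A row lasts 1/10 s, in which the tool goes at most 50 mm and 8.59 degrees, less where a joint would pass 70% of its speed; a pose out of reach is approached as far as the arm can. A call with a gripper value outside its range is refused whole. The fingers move at their own pace and stop on an object; "newtons" is the grip in N (left out, the last holds). Time passes only in rows, so rows that repeat a pose let the fingers close. It gives the time, the measured TCP pose, the force and the opening at its end, in the units of the state.
- r.sense(): the state, without advancing time (a new reading comes with each control period).
- r.grab_frame(name): name is "scene" or "top"; returns the picture (480x640x3 uint8, red, green, blue); there is no depth.
- r.camera_params(name): a dict with "camera_matrix" (3x3 intrinsics, pixels), "distortion" ([k1, k2, p1, p2, k3] as OpenCV has them; the pictures are not rectified), "rvec" (rotation vector, rad) and "tvec" (3), from world to camera coordinates, as OpenCV has them. Camera axes: x right, y down, z forward; pixel columns grow to the right and rows downward; lengths in mm; the calibration is good to about 2 mm. A picture is of the moment at which its call begins. camera_params takes no time and is no camera call.
- r.close_job(): hands the job in, once; it reports no verdict.
The state is a dict: "clock": time; "qpos": joint angles; "dq": joint speeds; "effort": joint torques, N m; "eef_pos": TCP position; "tcp_rot": TCP orientation; "ft_force": force on the tool from outside, world axes, zero at the start; "wrist_torque": the same for the moment, N m; "finger_gap": finger opening in mm.
Only numpy, scipy, OpenCV 4.12 (cv2) and the standard library are available. Lean on these libraries where they do the work, as an engineer would, in place of code of your own. Each camera call takes 0.05 s, during which the arm holds its last target.

## Task

Get the portable hob heating the lidded steel pan. Push the pan over the glass, never lifting or tipping it, until it is centred on the ring marked there; then press the round power button fully down and let it go; then turn the big knurled dial up to the third dot of its scale, so that it clicks into place there. Leave the kitchen things around the hob undisturbed.

Things in the scene. Friction and masses are not known exactly. Their poses are not given: they have to be found in the camera images.
- hob: Portable induction hob, a flat black box 250 (x) x 384 (y) x 62 mm high with a glass top; it does not move. Origin: centre of its underside, on the worktop; x points to its back, y to its left, z up, so the glass lies at z = 62 mm in its frame. Left part: cooking zone. Right part: dark grey control strip, power button in front, dial behind it.
- zone_center (a point): Centre of the cooking ring, on the glass: a thin grey circle 148 mm across with four short ticks outside it, at (0, 62, 62) mm in the hob's frame.
- pan: Lidded steel pan, loose on the glass left of the ring, 0.5 to 0.85 kg, friction 0.5 to 0.7. Origin: centre of its underside, z up. Round wall of radius 66 mm, rim 70 mm at 60 mm up, lid knob to 94 mm. Loop handles at +x and -x, 48 mm wide, 45 to 56 mm up, reach 96 mm from the axis; the +y and -y sides are plain wall. At the start its x is within 0.3 rad of the hob's x.
- power_top (a point): Centre of the top of the power button (at rest): a round steel button 25 mm across that stands 8 mm above the glass, in front of the dial, at (-77, -129, 70) mm in the hob's frame. It moves straight down.
- power (a joint): Power button: 0 at rest, 0.005 m fully down. A spring returns it; 1.2 N starts it moving and 4.2 N holds it fully down.
- dial_center (a point): Centre of the dial's flat top: a low steel disc on a vertical axis, 88 mm across, knurled rim, pale pointer bar on top (18 to 39 mm from the axis). Top 10 mm above the glass, at (18, -129, 72) mm in the hob's frame. Too wide to pinch: a fingertip pressed with 5 to 10 N on its top near the rim, or against the rim, carries it round (friction 0.5 to 0.7 or more).
- dial (a joint): Dial angle, growing clockwise from above, with six click stops 0.524 rad apart: 0 off (bar mark), then five dots of growing size: 0.524, 1.047, 1.571 (third dot), 2.094, 2.618. The pointer is at 1.309 rad minus this, anticlockwise from the hob's x. Leaving a stop takes 0.05 to 0.1 N m; past half way it snaps on by itself. Starts at off, first or second dot.
- tin_tomato: Food tin, 75 mm across, 110 mm high, loose, right of the hob. Origin: centre of its underside.
- salt_grinder: Grinder with white top, 55 mm across, 149 mm high, loose, right of the hob near its back corner. Origin: centre of its underside.
- spice_jar: Low glass spice jar, 45 mm across, 75 mm high, loose, right of the hob. Origin: centre of its underside.
- tumbler: Drinking glass, 79 mm across, 90 mm high, loose, left of the hob. Origin: centre of its underside.
- mug_tea: Mug, 92 x 127 x 93 mm, loose, further left of the hob. Origin: centre of its underside.
- teaspoon: Teaspoon 132 mm long, lying loose left of the hob. Origin: its middle.
- wooden_spoon: Wooden spoon 310 mm long, lying loose on the worktop at the far right. Origin: its middle.

How it is judged (in metres and radians):
On the way, in this order (a step that is already met when the one before it is completed fails the run):
1. the pan has been slid onto the ring: its axis within 15 mm of the ring's centre (horizontal distance between pan and zone_center below 0.015 m and z of pan in the frame of hob between 0.058 and 0.066 m and angle between pan's own z axis and vertical below 0.06 rad), for 0.2 s.
2. the power button is pressed fully down (at least 4 of its 5 mm), with the pan on the ring (value of joint power above 0.004 m and horizontal distance between pan and zone_center below 0.015 m), for 0.05 s.
3. the dial rests in the click stop of the third dot (value of joint dial between 1.471 and 1.671 rad and velocity of joint dial between -0.2 and 0.2 rad/s), for 0.2 s.
At the end, for the whole second after the job is handed in: The pan stands flat on the glass, at rest, its axis within 15 mm of the ring's centre; the dial rests at the third dot (1.571 rad, within 0.1 rad); the power button is back up (all of step 1 and value of joint dial between 1.471 and 1.671 rad and value of joint power below 0.0015 m and linear speed of pan below 0.01 m/s); the robot touches nothing.
It fails at once if the pan is lifted off the glass or tipped (z of pan in the frame of hob above 0.07 m or angle between pan's own z axis and vertical above 0.12 rad).
It fails at once if a bystander is shoved more than 20 mm (distance of any of tin_tomato, salt_grinder, spice_jar, tumbler, mug_tea, teaspoon, wooden_spoon from where it was at the start of the episode above 0.02 m).
It also fails if it takes over 61 s, if anything falls off the work surface, if the arm or the gripper's body presses on something with over 40 N, if the wrist force passes 120 N, or if a joint passes its speed limit or range.

## Working session

There is one attempt and no reset: what is moved stays moved. The work goes in short steps, Python scripts to look and compute and a tool call to move; the robot and the scene stay as the last step left them, time stands still between calls to the robot, and variables do not carry over. Pictures are saved under pics/ and viewed, and the job is handed in when it is done.

Besides the shell and the picture viewer there is one more tool, called after ">>>" by a JSON object that holds its "fn" and its "kwargs". drive_tool: Moves the arm, as the interface text tells. Its arguments: {"type":"object","properties":{"plan":{"type":"array","items":{"type":"object","properties":{"dx":{"type":"number"},"dy":{"type":"number"},"dz":{"type":"number"},"yaw":{"type":"number"},"fingers":{"type":"number"}}}},"newtons":{"type":"number"}},"required":["plan"]}

```bash
mkdir -p pics
python3 - <<'E'
from rig import r
import cv2,numpy as np
for n in("scene","top"):
    im=r.grab_frame(n); cv2.imwrite(f"pics/{n}0.png",cv2.cvtColor(im,cv2.COLOR_RGB2BGR))
    p=r.camera_params(n); print(n,{k:np.round(v,4).tolist() for k,v in p.items()})
print(r.sense())
E
```

```text
scene {'camera_matrix': [[516.2222, 0.0, 323.4787], [0.0, 516.2222, 233.2171], [0.0, 0.0, 1.0]], 'distortion': [0.0314, 0.0, 0.0, 0.0, 0.0], 'rvec': [2.1229, -0.5536, 0.3172], 'tvec': [-484.3237, 117.0828, 1598.1209]}
top {'camera_matrix': [[456.3003, 0.0, 315.8691], [0.0, 456.3003, 235.2413], [0.0, 0.0, 1.0]], 'distortion': [-0.0867, 0.0, 0.0, 0.0, 0.0], 'rvec': [2.1687, -2.126, 0.1701], 'tvec': [-133.5897, 496.7229, 1350.6434]}
{'clock': 0.1, 'qpos': array([ 1.27223038,  0.62926652,  0.03846553,  1.51827683, -0.02700249,
        0.99632342, -0.02001417]), 'dq': array([ 0.00027801, -0.00188192, -0.00077168, -0.00177603,  0.00145951,
        0.00189334, -0.00035106]), 'effort': array([ 3.05825612e-03, -5.64536297e+01,  1.23046562e+00, -1.93973762e+01,
        1.12547656e-02,  5.44396884e-03,  5.16266368e-06]), 'eef_pos': array([ 149.82091425, -631.90744216,  230.47026548]), 'tcp_rot': array([-8.70039210e-04,  9.93236648e-01,  1.16104222e-01, -1.16322680e-04]), 'ft_force': array([0.07811372, 0.07901132, 0.40788705]), 'wrist_torque': array([-0.01193249,  0.01031385, -0.02764358]), 'finger_gap': 85.66087120114969}
```

View pics/scene0.png

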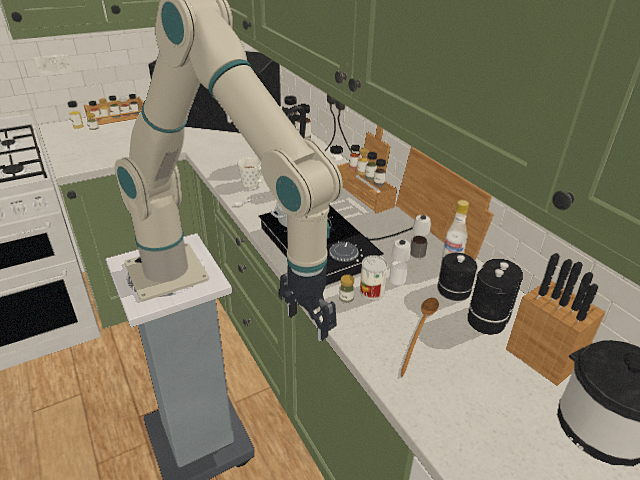

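View pics/top0.png

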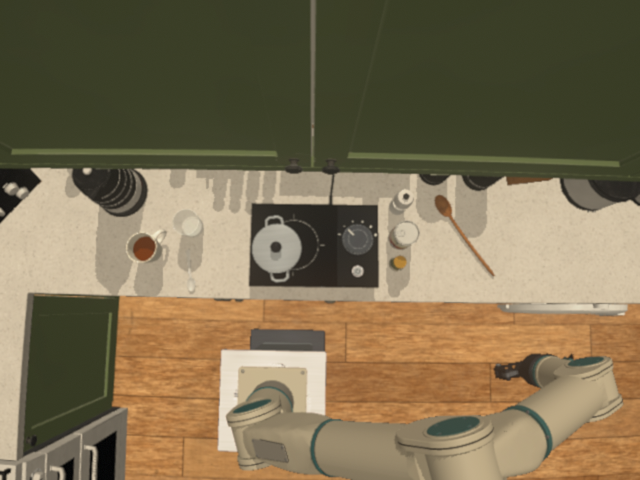

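The top view shows the hob at about (250–378, 205–288), with the pan at (276,247), the button at (357,271) and the dial at (357,239). I'll enlarge this area.

Run:
```python
import cv2
im=cv2.imread("pics/top0.png")[190:300,240:385]
cv2.imwrite("pics/top0z.png",cv2.resize(im,None,fx=5.4,fy=5.4,interpolation=cv2.INTER_CUBIC))
```

```text
(no output)
```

View pics/top0z.png

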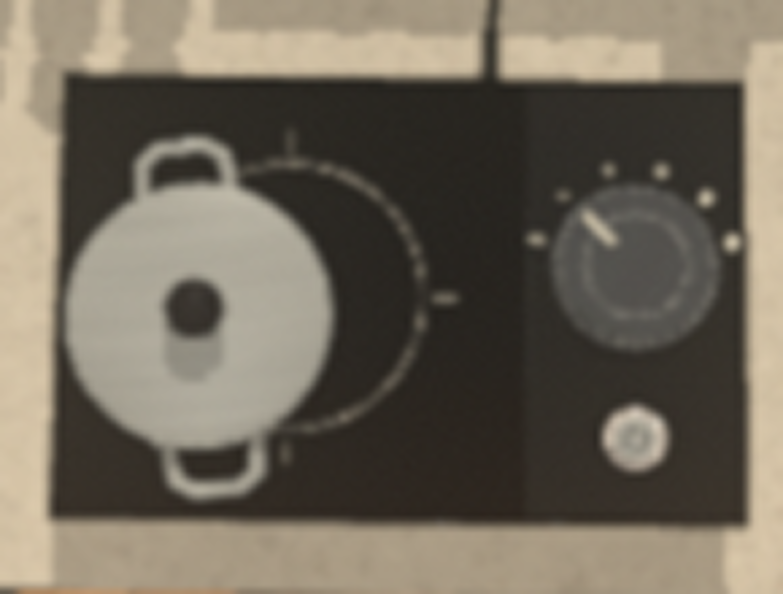

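```bash
cat > h.py <<'E'
import numpy as np,cv2
from scipy.optimize import least_squares
from rig import r
P=r.camera_params("top");K=np.array(P["camera_matrix"]);D=np.array(P["distortion"]);rv=np.array(P["rvec"],float).reshape(3);tv=np.array(P["tvec"],float).reshape(3)
R=cv2.Rodrigues(rv)[0];C=-R.T@tv
def proj(X):return cv2.projectPoints(np.array(X,float).reshape(-1,3),rv,tv,K,D)[0][:,0]
def ray(uv,z):
    u=cv2.undistortPoints(np.array(uv,float).reshape(-1,1,2),K,D)[:,0]
    d=np.c_[u,np.ones(len(u))]@R
    return C+d*((z-C[2])/d[:,2])[:,None]
def z2p(q,s=5.4,o=(240,190)):return (np.array(q,float)+.5)/s-.5+np.array(o)
def H(p,X):
    c,s=np.cos(p[2]),np.sin(p[2]);X=np.array(X,float)
    return np.c_[p[0]+c*X[:,0]-s*X[:,1],p[1]+s*X[:,0]+c*X[:,1],X[:,2]]
E
python3 - <<'E'
from h import *
print("cam",C)
m=[([-77,-129,70],(635,438)),([18,-129,72],(636,267)),([125,192,62],(66,76)),([125,-192,62],(743,84)),([-125,-192,62],(747,523)),([0,-12,62],(421,298)),([-74,62,62],(290,432)),([74,62,62],(291,162))]
X=[a for a,b in m];uv=z2p([b for a,b in m])
f=lambda p:(proj(H(p,X))-uv).ravel()
s=least_squares(f,[500,0,0],x_scale=[10,10,.01],loss='soft_l1');print(s.x);print(np.round(f(s.x).reshape(-1,2),2))
print(H(s.x,[[0,62,62],[-77,-129,70],[18,-129,72]]))
print("knob",ray(z2p([(193,308)]),156),"rim",ray(z2p([(199,315)]),122),"rad", ray(z2p([(65,315),(333,315),(199,182),(199,447)]),122))
print("handles",ray(z2p([(185,140),(215,495)]),116))
print("bystanders",ray([(404,196),(404,230),(399,262)],100))
for n,u,z in(("salt",(405,197),149),("tin",(406,229),110),("jar",(400,262),75),("tumbler",(190,225),90)):print(n,ray([u],z))
E
```

```text
cam [ 292.08215557 -114.1657719  1410.84075656]
[ 4.66723426e+02 -1.17999867e+02  1.01963804e-02]
[[ 0.23  0.12]
 [-0.02 -0.26]
 [-1.08 -0.53]
 [ 0.39 -0.64]
 [ 0.56  1.  ]
 [ 0.3   0.06]
 [-0.68 -0.19]
 [-0.06  0.56]]
[[ 466.09126157  -56.00308975   62.        ]
 [ 391.04273915 -247.77826875   70.        ]
 [ 486.0378008  -246.8096294    72.        ]]
knob [[447.23824934 -11.21074571 156.        ]] rim [[447.7942911  -11.70110921 122.        ]] rad [[446.31923761  58.96455412 122.        ]
 [449.24855148 -82.27035319 122.        ]
 [518.88753417  -9.42689206 122.        ]
 [378.31078891 -13.86799581 122.        ]]
handles [[542.59458628  -0.70623932 116.        ]
 [353.74609712 -22.55448961 116.        ]]
bystanders [[ 612.76188797 -381.93940654  100.        ]
 [ 510.71747456 -380.76987153  100.        ]
 [ 416.55080079 -365.33314314  100.        ]]
salt [[ 597.92007575 -374.76644365  149.        ]]
tin [[ 512.11734418 -384.62485503  110.        ]]
jar [[ 418.97850383 -373.09528956   75.        ]]
tumbler [[514.30705903 248.40249963  90.        ]]
```

>>> {"fn": "drive_tool", "kwargs": {"plan": [{"dx": 0.3, "dy": 0.31, "dz": 0.04, "yaw": 60, "fingers": -0.2}, {"dx": 0.3, "dy": 0.31, "dz": 0.04, "yaw": 60, "fingers": -0.2}, {"dx": 0.3, "dy": 0.31, "dz": 0.04, "yaw": 60, "fingers": -0.2}, {"dx": 0.3, "dy": 0.31, "dz": 0.04, "yaw": 60, "fingers": -0.2}, {"dx": 0.3, "dy": 0.31, "dz": 0.04, "yaw": 60, "fingers": -0.2}, {"dx": 0.3, "dy": 0.31, "dz": 0.04, "yaw": 60, "fingers": -0.2}, {"dx": 0.3, "dy": 0.31, "dz": 0.04, "yaw": 60, "fingers": -0.2}, {"dx": 0.3, "dy": 0.31, "dz": 0.04, "yaw": 60, "fingers": -0.2}, {"dx": 0.3, "dy": 0.31, "dz": 0.04, "yaw": 60, "fingers": -0.2}, {"dx": 0.3, "dy": 0.31, "dz": 0.04, "yaw": 60, "fingers": -0.2}, {"dx": 0.3, "dy": 0.31, "dz": 0.04, "yaw": 60, "fingers": -0.2}]}}

```text
clock: 1.2
eef_pos: [449.8, -321.5, 270.2]
tcp_rot: [-0.001, 0.802, 0.598, -0.001]
ft_force: [-1.1, -0.1, 0.2]
finger_gap: 50.7
```

>>> {"fn": "drive_tool", "kwargs": {"plan": [{"dx": -0.043, "dy": 0.406, "yaw": 39.4, "fingers": -0.2}, {"dx": -0.043, "dy": 0.406, "yaw": 39.4, "fingers": -0.2}, {"dx": -0.043, "dy": 0.406, "yaw": 39.4, "fingers": -0.2}, {"dx": -0.043, "dy": 0.406, "yaw": 39.4, "fingers": -0.2}, {"dx": -0.043, "dy": 0.406, "yaw": 39.4, "fingers": -0.2}, {"dx": -0.043, "dy": 0.406, "yaw": 39.4, "fingers": -0.2}, {"dx": -0.043, "dy": 0.406, "yaw": 39.4, "fingers": -0.2}, {"dx": -0.043, "dy": 0.406, "yaw": 39.4, "fingers": -0.2}, {"dx": -0.043, "dy": 0.406, "yaw": 39.4, "fingers": -0.2}, {"dx": -0.043, "dy": 0.406, "yaw": 39.4, "fingers": -0.2}, {"dx": -0.043, "dy": 0.406, "yaw": 39.4, "fingers": -0.2}]}}

```text
invalid input at $.plan[0]: expected keys dx, dy, dz, yaw, fingers
```

```bash
cat > snap.py <<'E'
import sys
from h import *
n=sys.argv[1];x0,y0,x1,y1=[int(v) for v in sys.argv[2:6]]
im=cv2.cvtColor(r.grab_frame("top"),cv2.COLOR_RGB2BGR)
cv2.imwrite(f"pics/{n}full.png",im)
cv2.imwrite(f"pics/{n}.png",cv2.resize(im[y0:y1,x0:x1],None,fx=5.4,fy=5.4,interpolation=cv2.INTER_CUBIC))
s=r.sense();print(np.round(s["eef_pos"],1),np.round(s["ft_force"],1),np.round(s["qpos"],2))
E
python3 snap.py a 240 190 385 300
```

```text
[ 448.9 -322.6  270. ] [-1.2 -0.9 -1. ] [ 0.76  0.46 -0.28  1.74  0.15  0.97  0.13]
```

View pics/a.png

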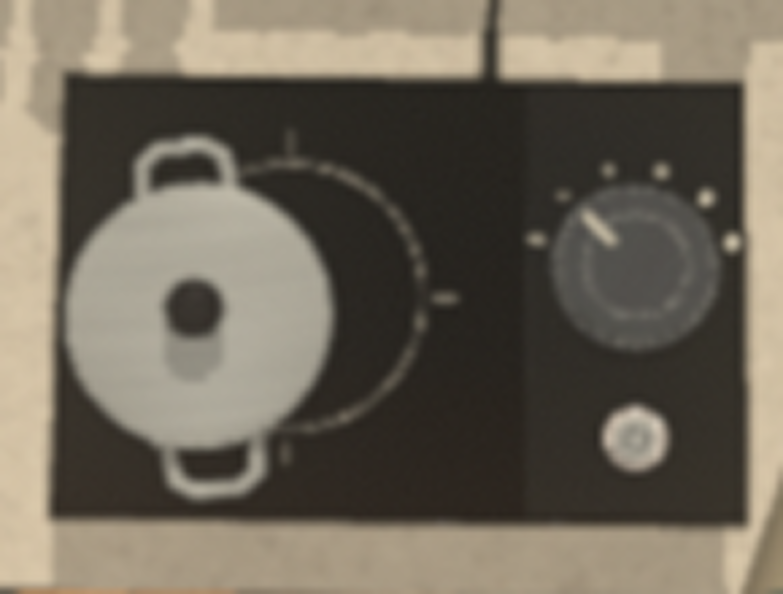

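The scene is unchanged: the pan is at zoomed (199,315) and the pointer is at the first dot. That move was refused because every row needs all the keys.

>>> {"fn": "drive_tool", "kwargs": {"plan": [{"dx": -0.043, "dy": 0.406, "dz": 0, "yaw": 39.4, "fingers": -0.2}, {"dx": -0.043, "dy": 0.406, "dz": 0, "yaw": 39.4, "fingers": -0.2}, {"dx": -0.043, "dy": 0.406, "dz": 0, "yaw": 39.4, "fingers": -0.2}, {"dx": -0.043, "dy": 0.406, "dz": 0, "yaw": 39.4, "fingers": -0.2}, {"dx": -0.043, "dy": 0.406, "dz": 0, "yaw": 39.4, "fingers": -0.2}, {"dx": -0.043, "dy": 0.406, "dz": 0, "yaw": 39.4, "fingers": -0.2}, {"dx": -0.043, "dy": 0.406, "dz": 0, "yaw": 39.4, "fingers": -0.2}, {"dx": -0.043, "dy": 0.406, "dz": 0, "yaw": 39.4, "fingers": -0.2}, {"dx": -0.043, "dy": 0.406, "dz": 0, "yaw": 39.4, "fingers": -0.2}, {"dx": -0.043, "dy": 0.406, "dz": 0, "yaw": 39.4, "fingers": -0.2}, {"dx": -0.043, "dy": 0.406, "dz": 0, "yaw": 39.4, "fingers": -0.2}]}}

```text
clock: 2.35
eef_pos: [406.0, 81.0, 269.7]
tcp_rot: [-0.0, 0.556, 0.831, -0.002]
ft_force: [-0.4, -0.3, 0.0]
finger_gap: 51.4
```

```bash
python3 snap.py b 240 190 385 300
```

```text
[406.1  80.8 269.7] [-0.4 -1.2  0.6] [ 0.21  0.28 -0.6   2.06  0.21  0.86 -0.12]
```

View pics/bfull.png

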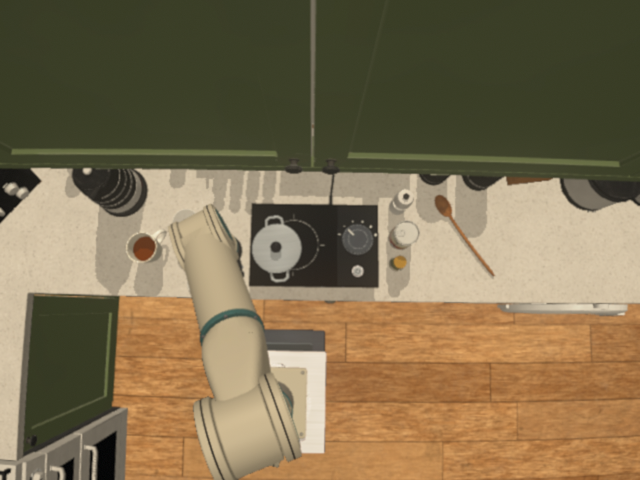

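>>> {"fn": "drive_tool", "kwargs": {"plan": [{"dx": 0, "dy": 0.006, "dz": -0.05, "yaw": 0, "fingers": -0.2}, {"dx": 0, "dy": 0.006, "dz": -0.1, "yaw": 0, "fingers": -0.2}, {"dx": 0, "dy": 0.006, "dz": -0.15, "yaw": 0, "fingers": -0.2}, {"dx": 0, "dy": 0.006, "dz": -0.165, "yaw": 0, "fingers": -0.2}, {"dx": 0, "dy": 0.006, "dz": -0.165, "yaw": 0, "fingers": -0.2}]}}

```text
clock: 2.9
eef_pos: [404.5, 84.3, 102.4]
tcp_rot: [-0.002, 0.557, 0.83, -0.005]
ft_force: [1.0, 0.3, -0.0]
finger_gap: 51.6
```

>>> {"fn": "drive_tool", "kwargs": {"plan": [{"dx": 0.003, "dy": -0.007, "dz": 0, "yaw": 0, "fingers": -0.2}, {"dx": 0.006, "dy": -0.014, "dz": 0, "yaw": 0, "fingers": -0.2}, {"dx": 0.009, "dy": -0.02, "dz": 0, "yaw": 0, "fingers": -0.2}, {"dx": 0.012, "dy": -0.026, "dz": 0, "yaw": 0, "fingers": -0.2}, {"dx": 0.015, "dy": -0.033, "dz": 0, "yaw": 0, "fingers": -0.2}, {"dx": 0.018, "dy": -0.039, "dz": 0, "yaw": 0, "fingers": -0.2}, {"dx": 0.021, "dy": -0.045, "dz": 0, "yaw": 0, "fingers": -0.2}, {"dx": 0.024, "dy": -0.051, "dz": 0, "yaw": 0, "fingers": -0.2}, {"dx": 0.026, "dy": -0.056, "dz": 0, "yaw": 0, "fingers": -0.2}, {"dx": 0.0285, "dy": -0.061, "dz": 0, "yaw": 0, "fingers": -0.2}, {"dx": 0.0285, "dy": -0.061, "dz": 0, "yaw": 0, "fingers": -0.2}]}}

```text
clock: 4.0
eef_pos: [433.2, 22.8, 102.5]
tcp_rot: [-0.002, 0.557, 0.83, -0.005]
ft_force: [-0.6, 1.3, 2.2]
finger_gap: 51.1
```

```bash
python3 snap.py c 240 190 385 300
```

```text
[433.2  22.8 102.5] [-0.3  1.9  1.5] [ 0.16  0.59 -0.41  2.2   0.53  0.45 -0.28]
```

View pics/c.png

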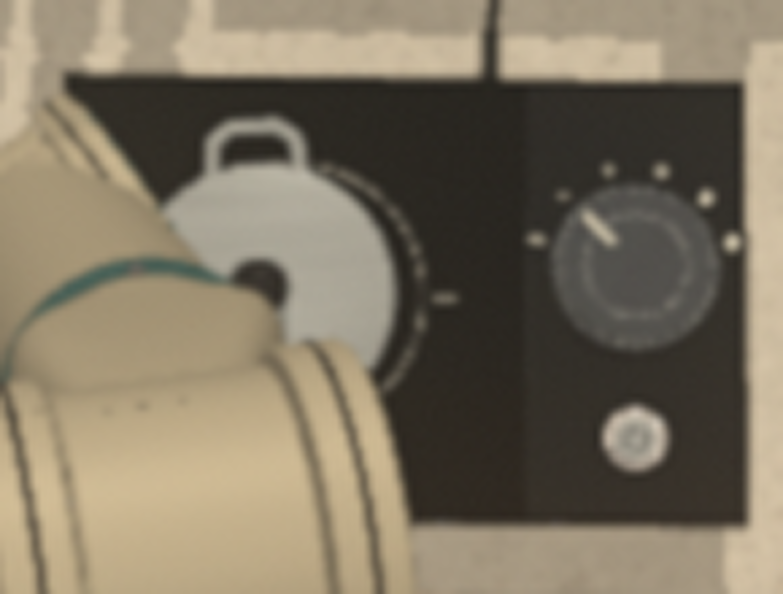

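>>> {"fn": "drive_tool", "kwargs": {"plan": [{"dx": 0.002, "dy": -0.003, "dz": 0, "yaw": 0, "fingers": -0.2}, {"dx": 0.004, "dy": -0.006, "dz": 0, "yaw": 0, "fingers": -0.2}, {"dx": 0.006, "dy": -0.008, "dz": 0, "yaw": 0, "fingers": -0.2}, {"dx": 0.008, "dy": -0.01, "dz": 0, "yaw": 0, "fingers": -0.2}, {"dx": 0.008, "dy": -0.01, "dz": 0, "yaw": 0, "fingers": -0.2}, {"dx": 0.008, "dy": -0.01, "dz": 0, "yaw": 0, "fingers": -0.2}]}}

```text
clock: 4.65
eef_pos: [440.9, 12.1, 102.3]
tcp_rot: [-0.002, 0.558, 0.83, -0.006]
ft_force: [-1.6, 0.9, 1.5]
finger_gap: 51.4
```

>>> {"fn": "drive_tool", "kwargs": {"plan": [{"dx": -0.006, "dy": 0.014, "dz": 0, "yaw": 0, "fingers": -0.2}, {"dx": -0.013, "dy": 0.032, "dz": 0, "yaw": 0, "fingers": -0.2}, {"dx": -0.02, "dy": 0.06, "dz": 0.0, "yaw": 0, "fingers": -0.2}, {"dx": -0.02, "dy": 0.08, "dz": 0.04, "yaw": 0, "fingers": -0.2}, {"dx": -0.02, "dy": 0.08, "dz": 0.09, "yaw": 0, "fingers": -0.2}, {"dx": -0.02, "dy": 0.08, "dz": 0.14, "yaw": 0, "fingers": -0.2}, {"dx": -0.02, "dy": 0.08, "dz": 0.17, "yaw": 0, "fingers": -0.2}, {"dx": -0.02, "dy": 0.08, "dz": 0.17, "yaw": 0, "fingers": -0.2}]}}

```text
clock: 5.45
eef_pos: [424.5, 92.3, 276.4]
tcp_rot: [0.002, 0.558, 0.83, -0.002]
ft_force: [0.9, 0.7, -0.7]
finger_gap: 51.0
```

```bash
python3 snap.py d 240 190 385 300
```

```text
[423.   91.6 274.2] [ 0.3 -0.2 -0.1] [ 0.2   0.31 -0.62  2.01  0.24  0.89 -0.17]
```

View pics/d.png

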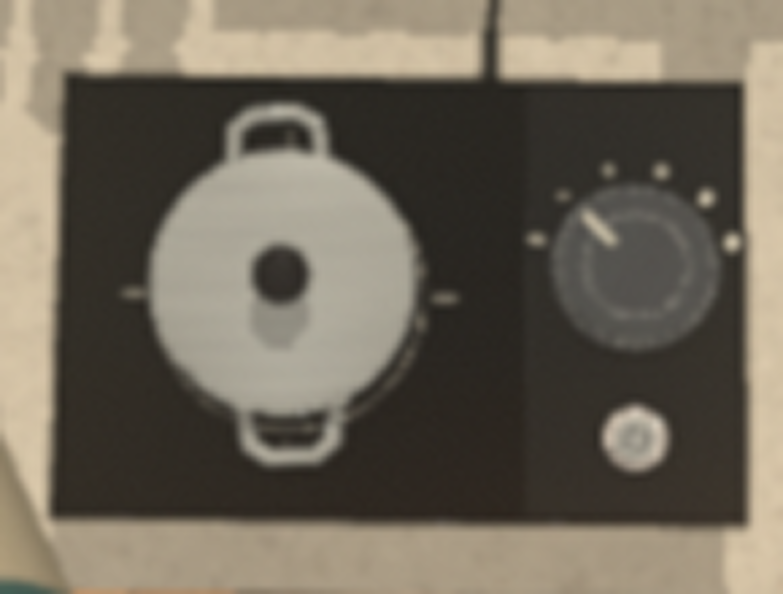

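Run:
```python
from h import *
print(ray(z2p([(280,273)]),156),ray(z2p([(283,282)]),122))
t=ray(z2p([(445,298),(132,293)]),62);print(t,t.mean(0))
h=ray(z2p([(279,104),(291,465)]),116);print(h,h.mean(0))
```

```text
[[466.28303593 -55.35559525 156.        ]] [[466.2418427  -55.47428873 122.        ]]
[[ 467.2723916  -142.35773499   62.        ]
 [ 466.50070948   30.46215197   62.        ]] [466.88655054 -55.94779151  62.        ]
[[563.27173386 -50.44714626 116.        ]
 [370.27151614 -61.95963204 116.        ]] [466.771625   -56.20338915 116.        ]
```

>>> {"fn": "drive_tool", "kwargs": {"plan": [{"dx": 0.0, "dy": -0.05, "dz": 0, "yaw": -8, "fingers": 1}, {"dx": 0.0, "dy": -0.1, "dz": 0, "yaw": -16, "fingers": 1}, {"dx": 0.0, "dy": -0.15, "dz": 0, "yaw": -23, "fingers": 1}, {"dx": 0.0, "dy": -0.2, "dz": 0, "yaw": -23, "fingers": 1}, {"dx": -0.01, "dy": -0.25, "dz": 0, "yaw": -23, "fingers": 1}, {"dx": -0.02, "dy": -0.3, "dz": -0.02, "yaw": -23, "fingers": 1}, {"dx": -0.032, "dy": -0.339, "dz": -0.06, "yaw": -23, "fingers": 1}, {"dx": -0.032, "dy": -0.339, "dz": -0.11, "yaw": -23, "fingers": 1}, {"dx": -0.032, "dy": -0.339, "dz": -0.16, "yaw": -23, "fingers": 1}, {"dx": -0.032, "dy": -0.339, "dz": -0.18, "yaw": -23, "fingers": 1}, {"dx": -0.032, "dy": -0.339, "dz": -0.18, "yaw": -23, "fingers": 1}]}}

```text
clock: 6.6
eef_pos: [387.2, -246.1, 89.8]
tcp_rot: [-0.005, 0.712, 0.702, -0.006]
ft_force: [-0.9, 0.6, 0.8]
finger_gap: -0.4
```

```bash
python3 snap.py e 240 190 385 300
python3 - <<'E'
from rig import r
import cv2
im=cv2.cvtColor(r.grab_frame("scene"),cv2.COLOR_RGB2BGR)[180:310,230:420]
cv2.imwrite("pics/es.png",cv2.resize(im,None,fx=4.2,fy=4.2,interpolation=cv2.INTER_CUBIC))
E
```

```text
[ 389.  -246.6   92. ] [ 0.2 -0.6  0.5] [ 0.68  0.62 -0.26  2.14  0.38  0.44  0.1 ]
```

View pics/es.png

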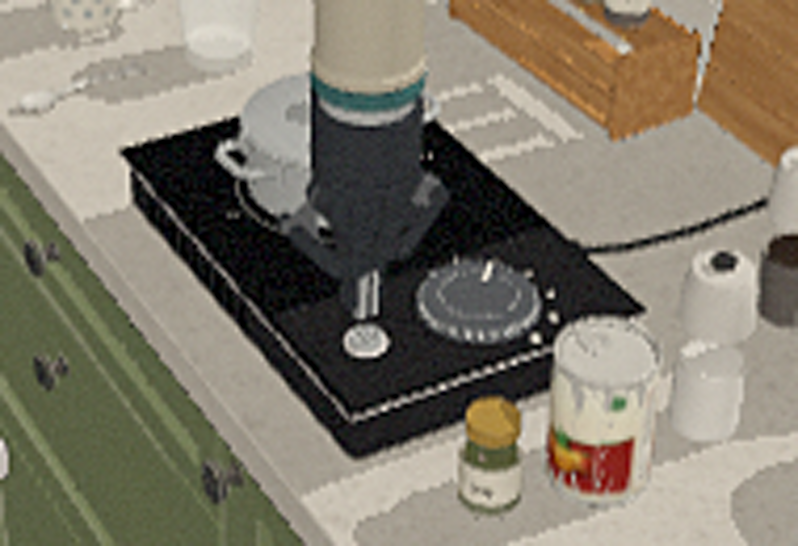

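View pics/efull.png

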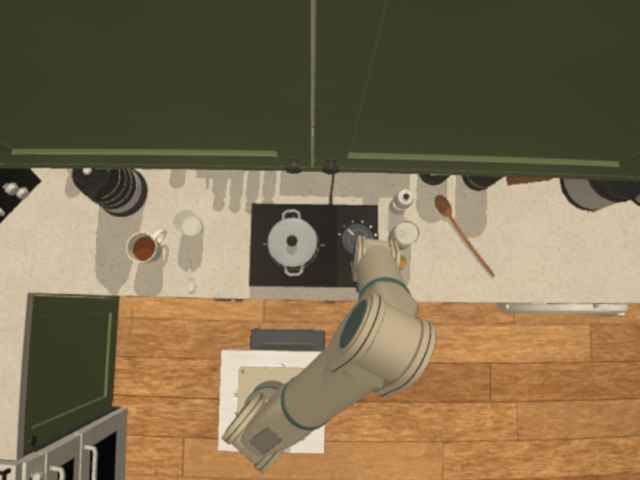

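The fingertips hang just above the button, which is at (366,340) in the zoomed scene view. The pan is still on the ring.

>>> {"fn": "drive_tool", "kwargs": {"plan": [{"dx": 0.002, "dy": -0.001, "dz": -0.01, "yaw": 0, "fingers": 1}, {"dx": 0.002, "dy": -0.001, "dz": -0.018, "yaw": 0, "fingers": 1}, {"dx": 0.002, "dy": -0.001, "dz": -0.021, "yaw": 0, "fingers": 1}, {"dx": 0.002, "dy": -0.001, "dz": -0.024, "yaw": 0, "fingers": 1}, {"dx": 0.002, "dy": -0.001, "dz": -0.026, "yaw": 0, "fingers": 1}, {"dx": 0.002, "dy": -0.001, "dz": -0.026, "yaw": 0, "fingers": 1}]}}

```text
clock: 7.3
eef_pos: [392.7, -248.3, 67.8]
tcp_rot: [-0.001, 0.712, 0.702, -0.004]
ft_force: [0.1, 0.0, 2.4]
finger_gap: 0.2
```

>>> {"fn": "drive_tool", "kwargs": {"plan": [{"dx": 0, "dy": 0, "dz": -0.002, "yaw": 0, "fingers": 1}, {"dx": 0, "dy": 0, "dz": -0.003, "yaw": 0, "fingers": 1}, {"dx": 0, "dy": 0, "dz": -0.004, "yaw": 0, "fingers": 1}, {"dx": 0, "dy": 0, "dz": -0.004, "yaw": 0, "fingers": 1}]}}

```text
clock: 7.7
eef_pos: [392.7, -248.3, 64.9]
tcp_rot: [-0.001, 0.712, 0.702, -0.005]
ft_force: [-3.3, 1.0, 16.0]
finger_gap: -0.0
```

The button has bottomed out at 16 N. I'll release it and move over the near edge of the dial.

>>> {"fn": "drive_tool", "kwargs": {"plan": [{"dx": 0, "dy": 0, "dz": 0.015, "yaw": 0, "fingers": 1}, {"dx": 0, "dy": 0, "dz": 0.03, "yaw": 0, "fingers": 1}, {"dx": 0.03, "dy": 0, "dz": 0.03, "yaw": 0, "fingers": 1}, {"dx": 0.059, "dy": 0.001, "dz": 0.03, "yaw": 0, "fingers": 1}, {"dx": 0.059, "dy": 0.001, "dz": 0.015, "yaw": 0, "fingers": 1}, {"dx": 0.059, "dy": 0.001, "dz": 0.012, "yaw": 0, "fingers": 1}, {"dx": 0.059, "dy": 0.001, "dz": 0.012, "yaw": 0, "fingers": 1}]}}

```text
clock: 8.4
eef_pos: [450.3, -247.1, 76.1]
tcp_rot: [-0.002, 0.712, 0.702, -0.005]
ft_force: [0.2, 0.4, -0.1]
finger_gap: -0.2
```

>>> {"fn": "drive_tool", "kwargs": {"plan": [{"dx": 0, "dy": 0, "dz": -0.003, "yaw": 0, "fingers": 1}, {"dx": 0, "dy": 0, "dz": -0.004, "yaw": 0, "fingers": 1}, {"dx": 0, "dy": 0, "dz": -0.005, "yaw": 0, "fingers": 1}, {"dx": 0, "dy": 0, "dz": -0.006, "yaw": 0, "fingers": 1}, {"dx": 0, "dy": 0, "dz": -0.006, "yaw": 0, "fingers": 1}]}}

```text
clock: 8.9
eef_pos: [449.5, -247.4, 71.7]
tcp_rot: [-0.002, 0.712, 0.702, -0.006]
ft_force: [-3.1, 1.6, 16.4]
finger_gap: -0.0
```

>>> {"fn": "drive_tool", "kwargs": {"plan": [{"dx": 0.0007, "dy": 0.0038, "dz": -0.0013, "yaw": -6, "fingers": 1}, {"dx": 0.0013, "dy": 0.0075, "dz": -0.0013, "yaw": -12, "fingers": 1}, {"dx": 0.0023, "dy": 0.0111, "dz": -0.0013, "yaw": -18, "fingers": 1}, {"dx": 0.0036, "dy": 0.0146, "dz": -0.0013, "yaw": -24, "fingers": 1}, {"dx": 0.0053, "dy": 0.018, "dz": -0.0013, "yaw": -30, "fingers": 1}, {"dx": 0.0074, "dy": 0.0212, "dz": -0.0013, "yaw": -36, "fingers": 1}, {"dx": 0.0097, "dy": 0.0241, "dz": -0.0013, "yaw": -42, "fingers": 1}, {"dx": 0.0124, "dy": 0.0268, "dz": -0.0013, "yaw": -48, "fingers": 1}, {"dx": 0.0153, "dy": 0.0291, "dz": -0.0013, "yaw": -54, "fingers": 1}, {"dx": 0.0185, "dy": 0.0312, "dz": -0.0013, "yaw": -60, "fingers": 1}, {"dx": 0.0196, "dy": 0.0318, "dz": -0.0013, "yaw": -62, "fingers": 1}, {"dx": 0.0196, "dy": 0.0318, "dz": -0.0013, "yaw": -62, "fingers": 1}]}}

```text
clock: 10.1
eef_pos: [468.6, -214.0, 71.8]
tcp_rot: [-0.006, 0.972, 0.235, -0.005]
ft_force: [-3.7, 5.0, 13.7]
finger_gap: 0.0
```

```bash
python3 snap.py f 240 190 385 300
python3 - <<'E'
from rig import r
import cv2
im=cv2.cvtColor(r.grab_frame("scene"),cv2.COLOR_RGB2BGR)[220:300,300:420]
cv2.imwrite("pics/fs.png",cv2.resize(im,None,fx=6,fy=6,interpolation=cv2.INTER_CUBIC))
E
```

```text
[ 468.6 -214.1   71.8] [-2.9  3.1 13.5] [ 0.36  0.69  0.02  2.01 -0.04  0.45 -0.68]
```

View pics/fs.png

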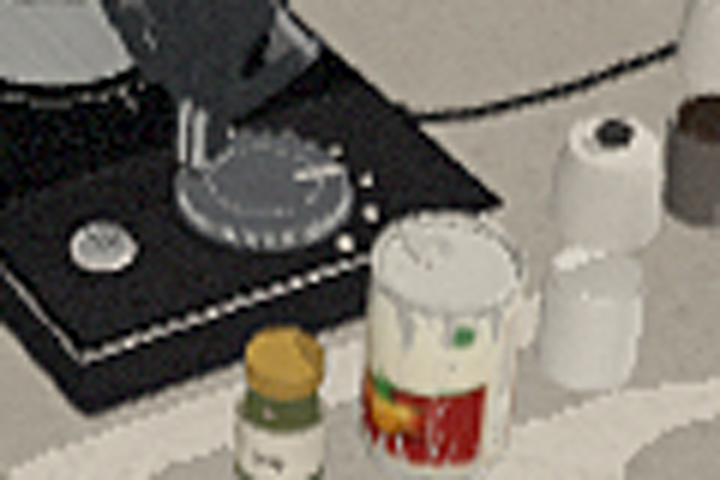

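View pics/f.png

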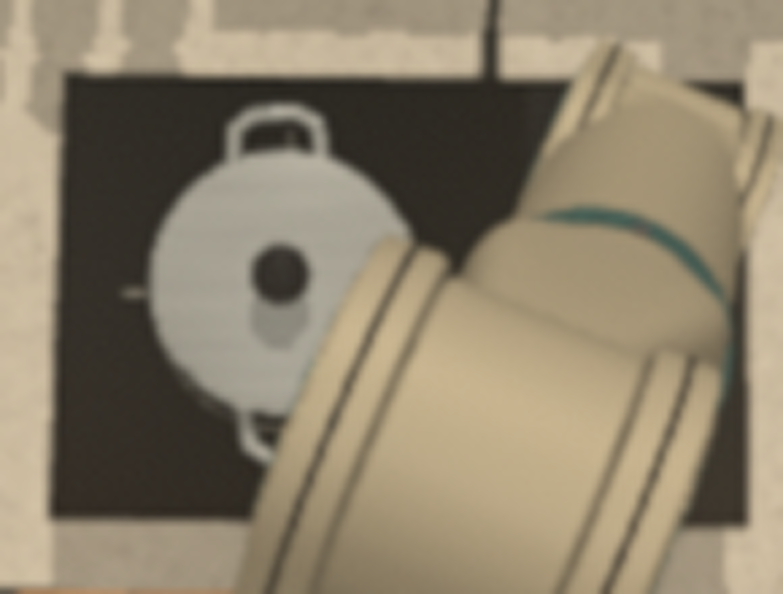

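In the scene view the pointer (320,175) lies close to the third dot (365,180). I'll lift off and check.

>>> {"fn": "drive_tool", "kwargs": {"plan": [{"dx": 0, "dy": 0, "dz": 0.01, "yaw": 0, "fingers": 1}, {"dx": 0, "dy": 0, "dz": 0.05, "yaw": 0, "fingers": 1}, {"dx": 0, "dy": 0, "dz": 0.1, "yaw": 0, "fingers": 1}, {"dx": 0, "dy": 0, "dz": 0.15, "yaw": 0, "fingers": 1}, {"dx": 0, "dy": 0.04, "dz": 0.19, "yaw": 0, "fingers": 1}, {"dx": 0, "dy": 0.09, "dz": 0.19, "yaw": 0, "fingers": 1}, {"dx": 0, "dy": 0.14, "dz": 0.19, "yaw": 0, "fingers": 1}, {"dx": 0, "dy": 0.19, "dz": 0.19, "yaw": 0, "fingers": 1}, {"dx": 0, "dy": 0.24, "dz": 0.19, "yaw": 0, "fingers": 1}, {"dx": -0.03, "dy": 0.28, "dz": 0.19, "yaw": 0, "fingers": 1}, {"dx": -0.04, "dy": 0.3, "dz": 0.19, "yaw": 0, "fingers": 1}, {"dx": -0.04, "dy": 0.3, "dz": 0.19, "yaw": 0, "fingers": 1}]}}

```text
clock: 11.4
eef_pos: [426.5, 89.6, 262.4]
tcp_rot: [-0.006, 0.971, 0.238, -0.004]
ft_force: [-0.3, -1.4, 0.6]
finger_gap: 0.0
```

```bash
python3 snap.py g 240 190 385 300
```

```text
[427.9  87.4 262.4] [-0.2 -0.9  0.4] [-0.23  0.29 -0.04  2.03 -0.    0.83 -1.35]
```

View pics/g.png

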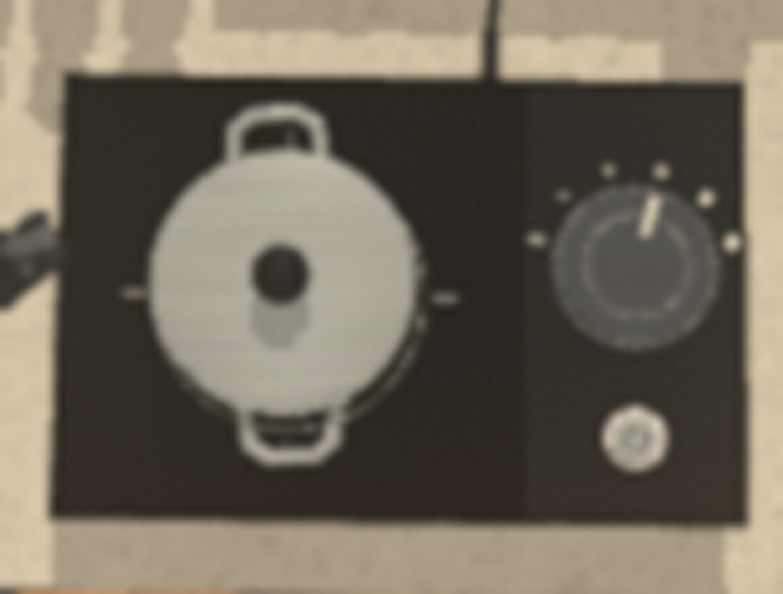

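The pointer (645,238)→(656,197) is 15° right of the back direction, at the third dot (660,172). The pan is unmoved on the ring, and the button looks as it did at the start. I'll check the bystanders, then hand in.

Run:
```python
import cv2,numpy as np
a=cv2.imread("pics/top0.png").astype(int);b=cv2.imread("pics/gfull.png").astype(int)
d=np.abs(a-b).max(2)
for n,(x0,y0,x1,y1) in dict(right=(380,180,500,285),left=(120,205,205,245),button=(348,262,368,281),spoon=(180,255,200,296)).items():print(n,(d[y0:y1,x0:x1]>40).sum())
from rig import r
print(r.close_job())
```

```text
right 0
left 203
button 0
spoon 17
the job is handed in; nothing more can be done
None
```

View pics/gfull.png

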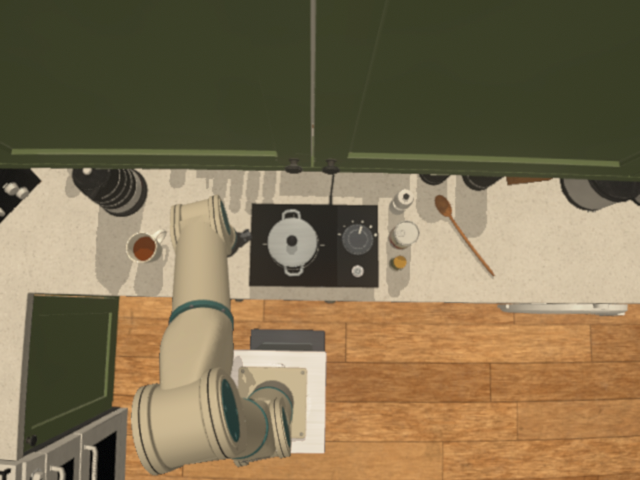

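I handed the job in after about 11.5 s of robot time; `close_job` gave no verdict.

- **Pan:** I slid it onto the ring with the half-open fingers. The last measurement put its axis within about 2 mm of the ring's centre, with the calibration itself good to about 2 mm. It did not move in later pictures.
- **Power button:** I pressed it until it bottomed out at 16 N, about 5 mm down. In the last picture it looks the same as at the start, so it is back up.
- **Dial:** It started at the first dot, and I turned it 60° clockwise with a fingertip pressed on its top. After I let go, the pointer stood at the third dot.
- **Other kitchen things:** Nothing to the right of the hob changed in the pictures, and the mug looks where it was. In the last picture the arm hid the tumbler and part of the area around the teaspoon. I could not check those two by image, but the tool stayed well clear of both and met no unexpected force.

One move call was refused for a missing key, which had no effect on the scene. No check failed or disagreed. At hand-in the arm was clear of everything, with the tool about 260 mm above the worktop.

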